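Lift the coiled pastry ring off its drying post with tongs

TASK

Two freshly baked pastry rings sit on the posts of two drying stands. Pick up the kitchen tongs, close their jaws on the coiled ring (the one wound from a rope of dough, not the smooth one), slide it straight up off its post and finish while still holding it in the tongs, motionless, with a few centimetres of air between it and the top of the post. Never touch the coiled ring with the gripper itself, and leave the smooth ring and everything else on the table where they are.

Things in the scene. Friction and masses are not known exactly. Their poses are not given: they have to be found in the camera images.
- tongs_grip (a point): Where to hold the steel kitchen tongs, which lie on their side, a flat V open to the front, arms moving level: on the centreline between the two black grip sleeves, half-way up (14 mm above the table). x: along the centreline to the jaws; y: to the left arm; z: up. Rear pivot 85 mm behind, hanging loop to 119 mm behind, jaw middle 95 mm and jaw tips 113 mm ahead. 120 g, balanced about here.
- tongs_jaw (a point): point midway between the tongs' jaws, 95 mm ahead of tongs_grip at the same height. Jaws are 36 mm long, 28 mm high; untouched they stand 76 mm apart inside, about 90 mm over their outsides. They are parallel when about 54 mm apart, where they just meet a pastry ring
- tongs_left: the tongs' left arm; origin at the rear pivot, level with the sleeves' underside, x along the arm. Each arm has a sleeve 58 mm long and 28 mm high, centred beside tongs_grip; untouched, the two measure 52 mm over their outer faces there, and these faces are within 3 degrees of the centreline
- tongs_right: the tongs' right arm, likewise; both move equally. A spring holds them open: squeezing takes about 4 N a side to begin, 5 N at 47 mm over the sleeves, 7 N at 42 mm, where the jaws meet a ring; the jaws press with nearly half of what is squeezed beyond that. Let go, they spring open
- coil_center (a point): centre (half-way up) of the coiled pastry ring: a rope of green dough wound in three turns one above the other, with two grooves round its outside; outer diameter 54 mm, hole 30 mm, 30 mm high, 50 g; it lies flat around a post, z axis = the ring's axis. Which of the two stands it is on varies
- coil: the coiled pastry ring; origin at the centre of its underside
- smooth_center (a point): centre (half-way up) of the smooth pastry ring on the other stand: same dough and size, but with a smooth rounded surface without grooves; to be left alone
- stand_a: fixed drying stand: steel foot disc 84 mm across and 8 mm thick, a wooden pedestal (42 mm across) on it whose top, where a ring lies, is 35 mm above the table, and an upright wooden post 12 mm across that ends 100 mm above the table. Origin: centre of its underside. A ring lying on it has its centre 50 mm above the table and leaves 9 mm play round the post
- stand_b: the second fixed drying stand, the same as stand_a
- bowl: steel bowl, 150 mm across, 55 mm high; origin at the centre of its underside; to be left alone
- jar: glass jar, 56 mm across, 75 mm high, beyond the stands; origin at the centre of its underside; to be left alone
- mug: white mug, 80 mm across, 90 mm high; origin at the centre of its underside; to be left alone
- cutter: round steel pastry cutter, 60 mm across, 20 mm high, lying before the stands; origin at the centre of its underside; to be left alone
- spatula: wooden-handled spatula lying on the table to the right of the tongs, about 300 mm long; to be left alone
- tin: aluminium tin, 70 mm across, 80 mm high; origin at the centre of its underside; to be left alone
- jug: glass water jug, 124 mm across, 180 mm high; origin at the centre of its underside; to be left alone

How it is judged:
By the outcome, as a careful person would: the job done as asked, in the order asked, and still so for the second after the job is handed in, while the arm keeps its last pose, push and grip.
It also fails if it takes over 45 s, if anything falls off the work surface, if the arm or the gripper's body presses on something with over 40 N, if the wrist force passes 120 N, or if a joint passes its speed limit or range.

ROBOT

A 6-joint arm with a two-finger parallel gripper is mounted at the origin on the work surface. World frame = base frame: x ahead of the robot, y to its left, z up, the work surface at z = 0. Lengths are in m, angles in rad, forces in N, time in s.
With the tool pointing down it reaches from about 0.25 to 0.725 m from the base axis. Payload 4 kg.
Tool frame: the origin (TCP) lies on the centre line of the jaws, within the pads' length; the fingertips stand 14 mm ahead of it and the grasp point (between the pads) lies 5 mm behind it; z points along the fingers, x is the direction in which the jaws open and shut, and the axes are right-handed (so a half turn about z gives the same grasp; the last joint's range is limited). The gripper opens to 85 mm and grips with 20 to 120 N. Pads are 22 mm wide; open, the fingers measure 114 mm over their backs; the gripper's body (76 mm by 85 mm) begins 54 mm behind the grasp point. The pads swing forward as they close: fully open they stand 13 mm farther back than shut.
Start: joints at [-1.231, 0.241, 0.005, 1.335, 0, 1.571], TCP at [0.167, -0.471, 0.245] pointing down, gripper open.
Joint ranges: [-2.72, 2.72], [-1.05, 1.87], [-1.09, 1.28], [-1.99, 2.15], [-1.42, 1.44], [-3.14, 3.14]. Speed limits (rad/s): [2.79, 2.79, 3.14, 3.14, 3.14, 3.14].

INTERFACE

Orientations are given as a unit quaternion [x, y, z, w].
In Python, from workcell import bot gives the robot as it stands.
- The arm moves only by the tool play_rows, never from a script. Its argument "motion" is a list of rows, each an object with "fingers": the closure, from -1 (fully open) to 1 (shut), so that 0 is half open; "translation": the shift along the tool's x, y, z in cm, a list of three; "roll": the turn about the tool's z in degrees. A call has 1 to 20 rows; each row is the pose to reach, as a shift and turn from the pose commanded when the call began, along the tool's axes at that moment; what a row does not reach only later rows make up. A row lasts 1/12 s, in which the tool goes at most 41.7 mm and 7.16 degrees, less where a joint would pass 70% of its speed; a pose out of reach is approached as far as the arm can. A call with a gripper value outside its range is refused whole. The fingers move at their own pace and stop on an object; the grip force is fixed at half the most. Time passes only in rows, so rows that repeat a pose let the fingers close. It gives the time, the measured TCP pose, the force and the opening at its end, in the units of the state.
- bot.get_obs(): the state, without advancing time (a new reading comes with each control period).
- bot.camera(name): name is "scene" or "top" or "wrist"; returns a dict with "pixels" (420x560x3 uint8, red, green, blue), "intrinsics" (3x3 intrinsics, pixels), "world_to_cam" (4x4, takes a point from world to camera coordinates). Camera axes: x right, y down, z forward; pixel columns grow to the right and rows downward; lengths in m; the calibration is good to about 2 mm. A picture is of the moment at which its call begins. There is no depth.
- bot.job_done(): hands the job in, once; it reports no verdict.
The state is a dict: "clock": time; "joint_pos": joint angles; "joint_vel": joint speeds; "tau": joint torques, N m; "eef_pos": TCP position; "tool_rot": TCP orientation; "ft_force": force on the tool from outside, world axes, zero at the start; "ft_torque": the same for the moment, N m; "grip_width": finger opening in m.
Only numpy, scipy, OpenCV 4.12 (cv2) and the standard library are available. Lean on these libraries where they do the work, as an engineer would, in place of code of your own. Each camera call takes 0.05 s, during which the arm holds its last target. There are 200 camera calls.

## Working session

There is one attempt and no reset: what is moved stays moved. The work goes in short steps, Python scripts to look and compute and a tool call to move; the robot and the scene stay as the last step left them, time stands still between calls to the robot, and variables do not carry over. Pictures are saved under pics/ and viewed, about 8 in all and at most 12, crops included, and the job is handed in when it is done.

Besides the shell and the picture viewer there is one more tool, called after "Call:" by a JSON object that holds its "name" and its "arguments", one argument or row to a line. play_rows: Moves the arm, as the interface text tells. Its arguments: {"type":"object","properties":{"motion":{"type":"array","items":{"type":"object","properties":{"fingers":{"type":"number"},"translation":{"type":"array","items":{"type":"number"}},"roll":{"type":"number"}}}}},"required":["motion"]}

```bash
mkdir -p pics
cat > h.py <<'E'
import numpy as np, cv2, pickle
from workcell import bot
def snap(n,f):
    c=bot.camera(n); cv2.imwrite(f'pics/{f}.png',c['pixels'][:,:,::-1]); pickle.dump(c,open(f'pics/{f}.pkl','wb')); return c
def load(f): return pickle.load(open(f'pics/{f}.pkl','rb'))
def ray(c,u,v):
    W=np.array(c['world_to_cam']);K=np.array(c['intrinsics'])
    d=W[:3,:3].T@np.linalg.solve(K,[u,v,1]); o=-W[:3,:3].T@W[:3,3]; return o,d/np.linalg.norm(d)
def atz(c,u,v,z):
    o,d=ray(c,u,v); return o+d*(z-o[2])/d[2]
def tri(*obs):
    A=np.zeros((3,3));b=np.zeros(3)
    for c,u,v in obs:
        o,d=ray(c,u,v);P=np.eye(3)-np.outer(d,d);A+=P;b+=P@o
    p=np.linalg.solve(A,b); return p,[np.linalg.norm((np.eye(3)-np.outer(d,d))@(p-o)) for o,d in [ray(*x) for x in obs]]
def proj(c,p):
    W=np.array(c['world_to_cam']);K=np.array(c['intrinsics']);q=K@(W[:3,:3]@np.array(p)+W[:3,3]);return q[:2]/q[2]
E
python3 - <<'E'
from h import *
np.set_printoptions(precision=3,suppress=True)
for n in ['scene','top','wrist']:
    c=snap(n,n+'0'); print(n,c['intrinsics'][0],ray(c,280,210))
print(bot.get_obs())
E
```

```text
scene [393.342   0.    277.693] (array([1.367, 0.217, 0.629]), array([-0.808, -0.254, -0.532]))
top [539.86    0.    290.456] (array([ 0.362, -0.03 ,  1.89 ]), array([ 0.102,  0.01 , -0.995]))
wrist [364.637   0.    277.58 ] (array([ 0.241, -0.445,  0.373]), array([-0.303, -0.112, -0.946]))
{'clock': 0.15, 'joint_pos': array([-1.231,  0.241,  0.004,  1.335,  0.   ,  1.571]), 'joint_vel': array([ 0.001, -0.003,  0.004, -0.001,  0.   , -0.   ]), 'tau': array([ -0.001, -37.263,  25.264,   0.012,  -0.   ,   0.   ]), 'eef_pos': array([ 0.166, -0.471,  0.245]), 'tool_rot': array([ 0.816, -0.577, -0.001, -0.   ]), 'ft_force': array([ 0.108,  0.245, -0.228]), 'ft_torque': array([-0.05 ,  0.014,  0.01 ]), 'grip_width': 0.08559933799099319}
```

View pics/top0.png

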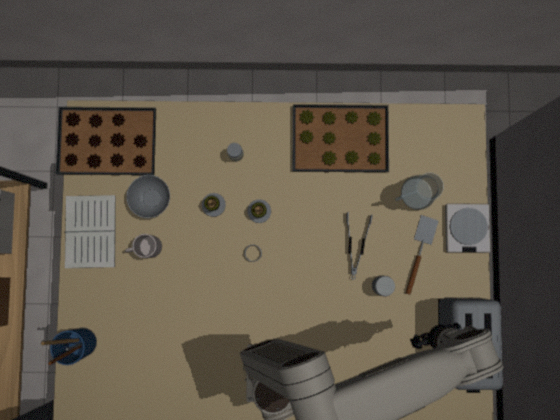

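View pics/scene0.png

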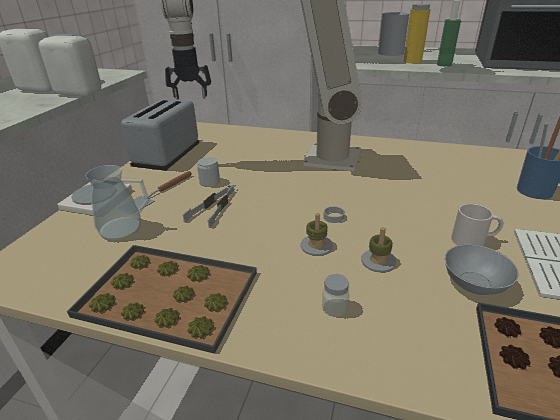

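The top view shows the two stands at about (212,203) and (259,210), and the tongs with jaws at (348,216) and (368,218) and pivot at (353,273). The scene view shows the stands at (317,235) and (380,250), and the tongs around (215,203). I'll enlarge both.

Run:
```python
from h import *
def crop(f,x,y,w,h,s): return cv2.resize(cv2.imread(f'pics/{f}.png')[y:y+h,x:x+w],None,fx=s,fy=s,interpolation=cv2.INTER_CUBIC)
a=crop('top0',195,185,100,75,4); b=crop('top0',320,205,100,75,4)
c=crop('scene0',290,205,120,75,10/3); d=crop('scene0',175,175,120,75,10/3)
im=np.vstack([np.hstack([a,b]),np.hstack([c,d])[:, :800]])
cv2.imwrite('pics/comp0.png',np.clip(im*1.5,0,255).astype(np.uint8)); print(im.shape)
```

```text
(550, 800, 3)
```

View pics/comp0.png

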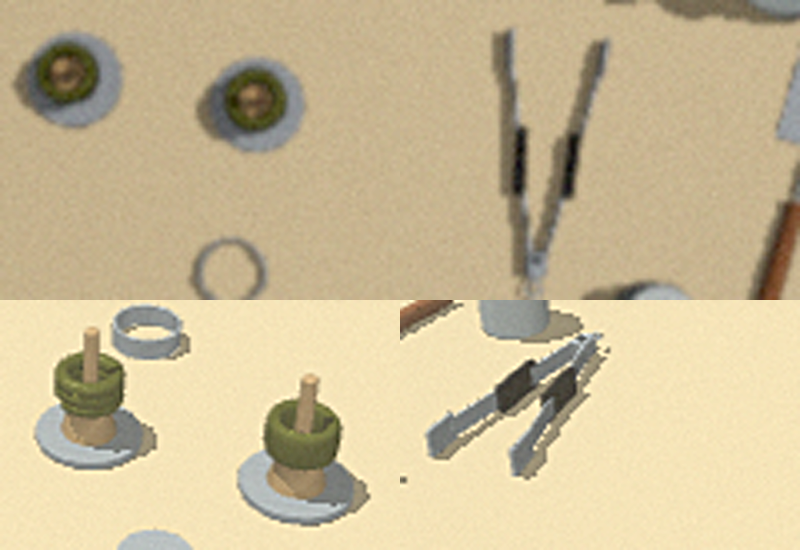

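The grooved ring is the left one in the scene crop, around (317,230), which is the right one in the top view at (259,210). Sleeve centres are at (350,245) and (363,246) in the top view and at (210,201) and (223,201) in the scene view. Next I'll triangulate.

Run:
```python
from h import *
np.set_printoptions(precision=4,suppress=True)
t=load('top0');s=load('scene0')
T=lambda x,y,o:(o+np.array([x,y])/4)
tt=lambda x,y:(t,*(np.array([320,205])+np.array([x-400,y])/4))
ts=lambda x,y:(t,*(np.array([195,185])+np.array([x,y])/4))
ss=lambda x,y:(s,*(np.array([290,205])+np.array([x,y-300])*.3))
st=lambda x,y:(s,*(np.array([175,175])+np.array([x-400,y-300])*.3))
L=tri(tt(520,161),st(559,387));R=tri(tt(571,165),st(516,386));print('sleeves',L,R)
print('ring',tri(ts(257,101),ss(89.5,384)));print('smooth',tri(ts(67,74),ss(303,434)))
print('post tops',tri(ts(258,98),ss(92,331)))
for n,p in dict(foot=(258.5,105),footsm=(75,80)).items(): print(n,atz(*ts(*p),.008))
for n,p in dict(L=(520,161),R=(571,165),piv=(537,262),jl=(509,32),jr=(605,42)).items(): print(n,atz(*tt(*p),.028))
print('cutter',atz(*ts(230,272),.02))
```

```text
sleeves (array([ 0.4338, -0.2571,  0.0183]), [np.float64(0.0014217126650485925), np.float64(0.001421712665048687)]) (array([ 0.4309, -0.3024,  0.011 ]), [np.float64(0.0014683952951955726), np.float64(0.001468395295195518)])
ring (array([0.55  , 0.0586, 0.0457]), [np.float64(0.0005210462830695974), np.float64(0.0005210462830696346)])
smooth (array([0.5719, 0.2213, 0.0456]), [np.float64(0.0009894754760782444), np.float64(0.0009894754760782596)])
post tops (array([0.5474, 0.057 , 0.0924]), [np.float64(0.001030518397843289), np.float64(0.0010305183978432525)])
foot [0.5502 0.0595 0.008 ]
footsm [0.5709 0.2204 0.008 ]
L [ 0.4328 -0.2546  0.028 ]
R [ 0.4297 -0.2986  0.028 ]
piv [ 0.3462 -0.269   0.028 ]
jl [ 0.5446 -0.2453  0.028 ]
jr [ 0.5366 -0.3286  0.028 ]
cutter [0.4038 0.0818 0.02  ]
```

```bash
cat >> h.py <<'E'
from scipy.spatial.transform import Rotation as Ro
def go(target,yaw,ref=None):
    """shift (cm) and roll (deg) from the current pose to world TCP target with tool x at world angle yaw"""
    o=bot.get_obs();R=Ro.from_quat(o['tool_rot']).as_matrix();y0=np.degrees(np.arctan2(R[1,0],R[0,0]))
    print('pos',o['eef_pos'].round(4),'yaw',y0.round(2),'w',round(float(o['grip_width']),4),'F',o['ft_force'].round(1),'t',o['clock'],'j6',o['joint_pos'][5].round(2))
    print('shift',(R.T@(np.array(target)-o['eef_pos'])*100).round(2),'roll',(-((yaw-y0+180)%360-180)).round(1), 'toolz',R[:,2].round(3))
E
python3 -c "
from h import *
go([.432,-.279,.2],85)"
```

```text
pos [ 0.1665 -0.471   0.2446] yaw -70.53 w 0.0856 F [ 0.1  0.2 -0.2] t 0.15 j6 1.57
shift [ -9.25 -31.43   4.48] roll -155.5 toolz [-0.001  0.002 -1.   ]
```

Call:
{"name": "play_rows", "arguments": {
  "motion": [
    {"fingers": -1,"translation": [-1,-3.2,0.4],"roll": -7},
    {"fingers": -1,"translation": [-2,-6.4,0.8],"roll": -14},
    {"fingers": -1,"translation": [-3,-9.6,1.2],"roll": -21},
    {"fingers": -1,"translation": [-4,-12.8,1.6],"roll": -28},
    {"fingers": -1,"translation": [-5,-16,2],"roll": -35},
    {"fingers": -1,"translation": [-6,-19.2,2.4],"roll": -42},
    {"fingers": -1,"translation": [-7,-22.4,2.8],"roll": -49},
    {"fingers": -1,"translation": [-8,-25.6,3.2],"roll": -56},
    {"fingers": -1,"translation": [-9,-28.8,3.6],"roll": -63},
    {"fingers": -1,"translation": [-9.25,-31.4,4],"roll": -70},
    {"fingers": -1,"translation": [-9.25,-31.4,4.5],"roll": -77},
    {"fingers": -1,"translation": [-9.25,-31.4,4.5],"roll": -84},
    {"fingers": -1,"translation": [-9.25,-31.4,4.5],"roll": -91},
    {"fingers": -1,"translation": [-9.25,-31.4,4.5],"roll": -98},
    {"fingers": -1,"translation": [-9.25,-31.4,4.5],"roll": -105},
    {"fingers": -1,"translation": [-9.25,-31.4,4.5],"roll": -112},
    {"fingers": -1,"translation": [-9.25,-31.4,4.5],"roll": -119},
    {"fingers": -1,"translation": [-9.25,-31.4,4.5],"roll": -126},
    {"fingers": -1,"translation": [-9.25,-31.4,4.5],"roll": -133},
    {"fingers": -1,"translation": [-9.25,-31.4,4.5],"roll": -140}
  ]
}}

```text
clock: 1.82
eef_pos: [0.4316, -0.2794, 0.1999]
tool_rot: [0.82, 0.572, -0.0, -0.0]
ft_force: [-0.1, -0.9, -1.2]
grip_width: 0.0855
```

```bash
python3 -c "
from h import *
go([.432,-.279,.14],85)"
```

```text
pos [ 0.4316 -0.2794  0.1999] yaw 69.81 w 0.0855 F [-0.1 -0.9 -1.2] t 1.8167 j6 -0.22
shift [0.05 0.03 5.99] roll -15.2 toolz [-0.001  0.001 -1.   ]
```

Call:
{"name": "play_rows", "arguments": {
  "motion": [
    {"fingers": -1,"translation": [0,0,0],"roll": -7},
    {"fingers": -1,"translation": [0,0,0],"roll": -15},
    {"fingers": -1,"translation": [0,0,0],"roll": -15},
    {"fingers": -1,"translation": [0,0,0],"roll": -15}
  ]
}}

```text
clock: 2.15
eef_pos: [0.4317, -0.2794, 0.2]
tool_rot: [0.741, 0.671, -0.0, -0.0]
ft_force: [0.2, 0.2, 0.2]
grip_width: 0.0853
```

Run:
```python
from h import *
c=snap('wrist','w1'); im=cv2.resize(c['pixels'][:,:,::-1],(784,588)); cv2.imwrite('pics/w1b.png',np.clip(im*1.4,0,255).astype(np.uint8))
go([.432,-.279,.14],85)
for p in [(.432,-.279,.028),(.54,-.29,.028),(.346,-.27,.028)]: print(proj(c,p)*1.4)
```

```text
pos [ 0.4317 -0.2794  0.2001] yaw 84.31 w 0.0854 F [ 0.8  0.3 -0.1] t 2.2 j6 -0.48
shift [0.05 0.03 6.01] roll -0.7 toolz [-0.  0. -1.]
[389.29445763 257.67709671]
[388.83257026 413.99413034]
[390.17009811 107.05852922]
```

View pics/w1b.png

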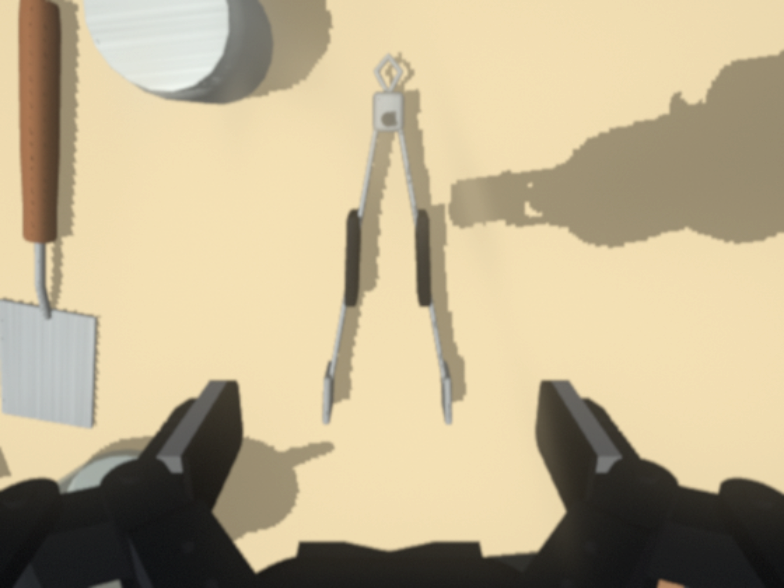

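The wrist view shows the tongs nearly aligned: sleeve tops at (353,258) and (424,258), pivot at (388,112), jaw tips at (326,421) and (448,421), and open pad tips at (240,381) and (540,381).

Run:
```python
from h import *
np.set_printoptions(precision=4,suppress=True)
c=load('w1');t=load('top0')
P={n:atz(c,u/1.4,v/1.4,.028) for n,u,v in [('sl',353,258),('sr',424,258),('piv',388,112),('j1',326,421),('j2',448,421)]}
for k,v in P.items(): print(k,v)
g=(P['sl']+P['sr'])/2; j=(P['j1']+P['j2'])/2; d=j-P['piv']; print('grip',g,'len',np.linalg.norm(d),'ang',np.degrees(np.arctan2(d[1],d[0])),'sleeves',np.linalg.norm(P['sl']-P['sr']),'jaws',np.linalg.norm(P['j1']-P['j2']))
# height check: triangulate with top view
for n,(u,v),(x,y) in [('L',(424,258),(350,245.25)),('R',(353,258),(362.75,246.25))]: print(n,tri((c,u/1.4,v/1.4),(t,x,y)))
o=bot.get_obs();R=Ro.from_quat(o['tool_rot']).as_matrix()
for u,v,s in [(240,381,1),(540,381,-1),(243,458,1),(536,458,-1)]:
    q,dd=ray(c,u/1.4,v/1.4);q=R.T@(q-o['eef_pos']);dd=R.T@dd
    for sg in (s,-s):
        k=(sg*.0427-q[0])/dd[0]
        if k>0: print('pad pt in tool',q+k*dd)
```

```text
sl [ 0.43  -0.301  0.028]
sr [ 0.4343 -0.258   0.028 ]
piv [ 0.3485 -0.2715  0.028 ]
j1 [ 0.5412 -0.3328  0.028 ]
j2 [ 0.5493 -0.2507  0.028 ]
grip [ 0.4322 -0.2795  0.028 ] len 0.19783660711505707 ang -5.8921234829328135 sleeves 0.04317180860551297 jaws 0.08248356058814638
L (array([ 0.434 , -0.2564,  0.0249]), [np.float64(0.0018114714104269728), np.float64(0.0018114714104269943)])
R (array([ 0.43  , -0.2999,  0.0269]), [np.float64(0.0011737112442057442), np.float64(0.0011737112442057986)])
pad pt in tool [-0.0427 -0.0073  0.0029]
pad pt in tool [ 0.0427 -0.009   0.    ]
pad pt in tool [-0.0427  0.0157 -0.0012]
pad pt in tool [ 0.0427  0.0141 -0.0033]
```

Call:
{"name": "play_rows", "arguments": {
  "motion": [
    {"fingers": -1,"translation": [0,0,3],"roll": 0},
    {"fingers": -1,"translation": [0,0,6],"roll": 0},
    {"fingers": -1,"translation": [0,0,9],"roll": 0},
    {"fingers": -1,"translation": [0,0,12],"roll": 0},
    {"fingers": -1,"translation": [0,0,14],"roll": 0},
    {"fingers": -1,"translation": [0,0,16],"roll": 0},
    {"fingers": -1,"translation": [0,0,17.5],"roll": 0},
    {"fingers": -1,"translation": [0,0,18.6],"roll": 0},
    {"fingers": -0.6,"translation": [0,0,18.6],"roll": 0},
    {"fingers": -0.3,"translation": [0,0,18.6],"roll": 0},
    {"fingers": -0.3,"translation": [0,0,18.6],"roll": 0},
    {"fingers": -0.3,"translation": [0,0,18.6],"roll": 0},
    {"fingers": -0.3,"translation": [0,0,18.6],"roll": 0}
  ]
}}

```text
clock: 3.28
eef_pos: [0.4326, -0.28, 0.0154]
tool_rot: [0.741, 0.672, 0.0, 0.001]
ft_force: [1.0, -0.4, -0.8]
grip_width: 0.0554
```

Call:
{"name": "play_rows", "arguments": {
  "motion": [
    {"fingers": -0.2,"translation": [0,0,0.1],"roll": 0},
    {"fingers": -0.15,"translation": [0,0,0.1],"roll": 0},
    {"fingers": -0.1,"translation": [0,0,0.1],"roll": 0},
    {"fingers": -0.1,"translation": [0,0,0.1],"roll": 0},
    {"fingers": -0.1,"translation": [0,0,0.1],"roll": 0},
    {"fingers": -0.1,"translation": [0,0,0.1],"roll": 0},
    {"fingers": -0.1,"translation": [0,0,0.1],"roll": 0}
  ]
}}

```text
clock: 3.87
eef_pos: [0.4331, -0.2804, 0.0151]
tool_rot: [0.741, 0.672, 0.0, 0.002]
ft_force: [-1.7, 0.5, 6.4]
grip_width: 0.0472
```

Call:
{"name": "play_rows", "arguments": {
  "motion": [
    {"fingers": -0.1,"translation": [0,0,-0.3],"roll": 0},
    {"fingers": -0.1,"translation": [0,0,-1],"roll": 0},
    {"fingers": -0.1,"translation": [0,0,-2],"roll": 0},
    {"fingers": -0.1,"translation": [0,0,-3.5],"roll": 0},
    {"fingers": -0.1,"translation": [0,0,-5],"roll": 0},
    {"fingers": -0.1,"translation": [0,0,-6.5],"roll": 0},
    {"fingers": -0.1,"translation": [0,0,-8],"roll": 0},
    {"fingers": -0.1,"translation": [0,0,-9],"roll": 0},
    {"fingers": -0.1,"translation": [0,0,-9],"roll": 0},
    {"fingers": -0.1,"translation": [0,0,-9],"roll": 0}
  ]
}}

```text
clock: 4.7
eef_pos: [0.4322, -0.2798, 0.104]
tool_rot: [0.74, 0.672, 0.0, 0.001]
ft_force: [-0.2, -0.2, -1.5]
grip_width: 0.0469
```

Run:
```python
from h import *
c=snap('wrist','w2');s=snap('scene','s2'); a=cv2.resize(c['pixels'],(400,300));b=cv2.resize(s['pixels'][110:250,140:327],(400,300),interpolation=cv2.INTER_CUBIC)
cv2.imwrite('pics/c2.png',np.clip(np.hstack([a,b])[:,:,::-1]*1.4,0,255).astype(np.uint8))
go([.45,.0,.15],90)
```

```text
pos [ 0.4313 -0.2791  0.1026] yaw 84.47 w 0.0468 F [ 0.6  0.2 -1.2] t 4.8 j6 -0.48
shift [27.97 -0.83 -4.72] roll -5.5 toolz [-0.001  0.001 -1.   ]
```

View pics/c2.png

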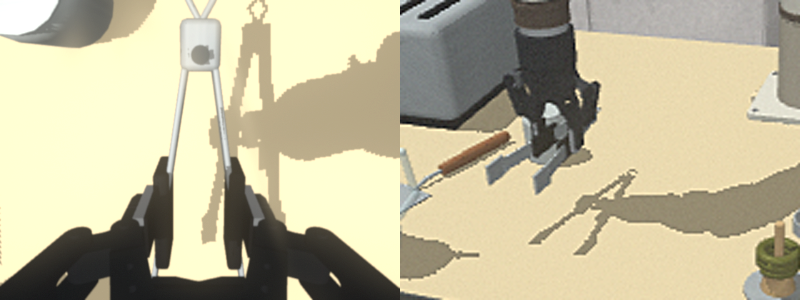

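Run:
```python
from h import *
s=load('s2');a=np.radians(-5.6);d=np.array([np.cos(a),np.sin(a),0]);n=np.array([-d[1],d[0],0]);g=np.array([.432,-.2795,.1015])
for sg in(-1,1):
  for dz in(-.014,.014):
    p=proj(s,g+.113*d+sg*.033*n+[0,0,dz]); print(sg,dz,p.round(1),((p-[140,110])*[400/187,300/140]+[400,0]).round(0))
```

```text
-1 -0.014 [183.2 195.9] [492. 184.]
-1 0.014 [181.6 187. ] [489. 165.]
1 -0.014 [203.6 200. ] [536. 193.]
1 0.014 [202.3 191.1] [533. 174.]
```

The tongs are held level. Predicted jaw-tip pixels match the picture within about 2 px, and the force change is about 1.2 N. Next I'll carry them over the coiled ring's post.

Call:
{"name": "play_rows", "arguments": {
  "motion": [
    {"fingers": -0.1,"translation": [0.5,0,-1],"roll": 0},
    {"fingers": -0.1,"translation": [1.5,0,-2.2],"roll": 0},
    {"fingers": -0.1,"translation": [3,-0.1,-3.4],"roll": -0.5},
    {"fingers": -0.1,"translation": [5,-0.1,-4.4],"roll": -1},
    {"fingers": -0.1,"translation": [7.2,-0.2,-4.8],"roll": -1.5},
    {"fingers": -0.1,"translation": [9.5,-0.3,-4.8],"roll": -2},
    {"fingers": -0.1,"translation": [12,-0.3,-4.8],"roll": -2.5},
    {"fingers": -0.1,"translation": [14.5,-0.4,-4.8],"roll": -3},
    {"fingers": -0.1,"translation": [17,-0.5,-4.8],"roll": -3.5},
    {"fingers": -0.1,"translation": [19.5,-0.6,-4.8],"roll": -4},
    {"fingers": -0.1,"translation": [22,-0.6,-4.8],"roll": -4.5},
    {"fingers": -0.1,"translation": [24.5,-0.7,-4.8],"roll": -5},
    {"fingers": -0.1,"translation": [27,-0.8,-4.8],"roll": -5.5},
    {"fingers": -0.1,"translation": [29.2,-0.85,-4.8],"roll": -5.5},
    {"fingers": -0.1,"translation": [31.2,-0.9,-4.8],"roll": -5.5},
    {"fingers": -0.1,"translation": [32.7,-0.95,-4.8],"roll": -5.5},
    {"fingers": -0.1,"translation": [33.6,-0.95,-4.8],"roll": -5.5},
    {"fingers": -0.1,"translation": [33.9,-0.95,-4.8],"roll": -5.5},
    {"fingers": -0.1,"translation": [33.9,-0.95,-4.8],"roll": -5.5},
    {"fingers": -0.1,"translation": [33.9,-0.95,-4.8],"roll": -5.5}
  ]
}}

```text
clock: 6.47
eef_pos: [0.4549, 0.0583, 0.1512]
tool_rot: [0.707, 0.707, -0.0, -0.0]
ft_force: [0.1, 0.8, -0.9]
grip_width: 0.047
```

Run:
```python
from h import *
s=snap('scene','s3');t=snap('top','t3')
a=cv2.resize(s['pixels'][130:280,240:440],(400,300),interpolation=cv2.INTER_CUBIC);b=cv2.resize(t['pixels'][185:260,215:315],(400,300),interpolation=cv2.INTER_CUBIC)
cv2.imwrite('pics/c3.png',np.clip(np.hstack([a,b])[:,:,::-1]*1.4,0,255).astype(np.uint8))
go([.455,.059,.0515],90)
```

```text
pos [0.4549 0.058  0.1513] yaw 89.9 w 0.0473 F [-0.1 -0.2 -2.1] t 6.5667 j6 0.13
shift [0.1  0.01 9.98] roll -0.1 toolz [-0. -0. -1.]
```

View pics/c3.png

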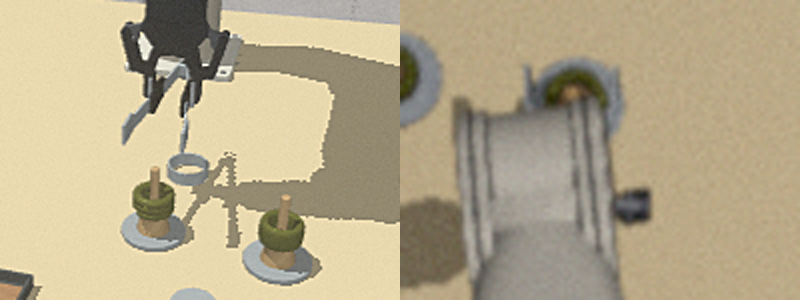

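The jaws straddle the post. In the top crop they are at x≈528 and 611, with the ring between them. In the scene crop the tips are at (125,143) and (184,152). I'll check lateral centring numerically.

Run:
```python
from h import *
s=load('s3');t=load('t3')
for x,y in [(528,66),(611,66),(569.5,66)]: print(atz(t,215+(x-400)/4,185+y/4,.164).round(4))
for x,y in [(125,143),(184,152)]: print(atz(s,240+x/2,130+y/2,.136).round(4))
# refine ring/post from scene: post top and pedestal at lateral
for sg in(-1,1):
  for dz in (-.014,.014): print(sg,dz,((proj(s,[.568,.0585+sg*.0335,.15+dz])-[240,130])*2).round(1),((proj(t,[.568,.0585+sg*.0335,.15+dz])-[215,185])*4+[400,0]).round(1))
print('post top pred scene',((proj(s,[.55,.059,.1])-[240,130])*2).round(1),'top',((proj(t,[.55,.059,.1])-[215,185])*4+[400,0]).round(1))
```

```text
[0.5658 0.0931 0.164 ]
[0.5663 0.0264 0.164 ]
[0.566  0.0597 0.164 ]
[0.5667 0.0235 0.136 ]
[0.5694 0.0964 0.136 ]
-1 -0.014 [125.9 143.7] [613.8  68. ]
-1 0.014 [126.1 123.6] [612.7  63.9]
1 -0.014 [180.6 150.9] [531.7  67.3]
1 0.014 [181.7 130.6] [529.4  63.2]
post top pred scene [155.7 164.8] top [574.   94.2]
```

Call:
{"name": "play_rows", "arguments": {
  "motion": [
    {"fingers": -0.1,"translation": [0.05,0,0.5],"roll": 0},
    {"fingers": -0.1,"translation": [0.05,0,1.5],"roll": 0},
    {"fingers": -0.1,"translation": [0.05,0,2.8],"roll": 0},
    {"fingers": -0.1,"translation": [0.05,0,4],"roll": 0},
    {"fingers": -0.1,"translation": [0.05,0,5.2],"roll": 0},
    {"fingers": -0.1,"translation": [0.05,0,6.2],"roll": 0},
    {"fingers": -0.1,"translation": [0.05,0,6.2],"roll": 0}
  ]
}}

```text
clock: 7.15
eef_pos: [0.4532, 0.0585, 0.0871]
tool_rot: [0.708, 0.707, -0.002, -0.001]
ft_force: [-0.4, -0.1, -1.3]
grip_width: 0.047
```

Run:
```python
from h import *
s=snap('scene','s4')
a=cv2.resize(s['pixels'][170:270,270:403],(796,600),interpolation=cv2.INTER_CUBIC)
cv2.imwrite('pics/c4.png',np.clip(a[:,:,::-1]*1.4,0,255).astype(np.uint8))
go([.455,.059,.0525],90)
```

```text
pos [0.4539 0.0586 0.0881] yaw 89.91 w 0.047 F [-0.4 -0.6 -1.2] t 7.2 j6 0.13
shift [0.04 0.12 3.56] roll -0.1 toolz [-0.003 -0.    -1.   ]
```

View pics/c4.png

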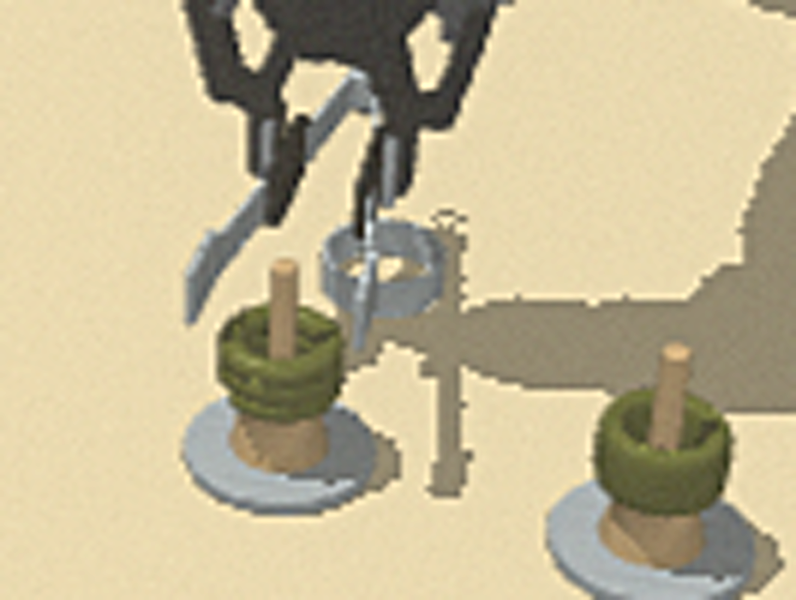

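The jaw tips are at (189,322) and (360,347), the coiled ring spans x 219–344, and its grooves are clearly visible.

Run:
```python
from h import *
s=load('s4');k=600/100
A=[atz(s,270+x/k,170+y/k,.073) for x,y in [(189,322),(360,347)]];print(A,(A[0]+A[1])/2)
# ring extreme silhouettes at mid height -> centre ray
for x,y in[(281,362)]: print('ring',atz(s,270+x/k,170+y/k,.05))
print('post top',atz(s,270+285/k,170+266/k,.1)); print('foot', atz(s,270+281/k,170+448/k,.008))
```

```text
[array([0.57024561, 0.02233928, 0.073     ]), array([0.57012257, 0.09459774, 0.073     ])] [0.57018409 0.05846851 0.073     ]
ring [0.55670435 0.05931465 0.05      ]
post top [0.55894388 0.06006017 0.1       ]
foot [0.5611436 0.061456  0.008    ]
```

Call:
{"name": "play_rows", "arguments": {
  "motion": [
    {"fingers": -0.1,"translation": [0.05,0.2,0.3],"roll": 0},
    {"fingers": -0.1,"translation": [0.05,0.2,1.0],"roll": 0},
    {"fingers": -0.1,"translation": [0.05,0.2,1.8],"roll": 0},
    {"fingers": -0.1,"translation": [0.05,0.2,2.6],"roll": 0},
    {"fingers": -0.1,"translation": [0.05,0.2,3.2],"roll": 0},
    {"fingers": -0.1,"translation": [0.05,0.2,3.6],"roll": 0},
    {"fingers": -0.1,"translation": [0.05,0.2,3.6],"roll": 0},
    {"fingers": -0.1,"translation": [0.05,0.2,3.6],"roll": 0},
    {"fingers": -0.1,"translation": [0.05,0.2,3.6],"roll": 0}
  ]
}}

```text
clock: 7.95
eef_pos: [0.4573, 0.0598, 0.0535]
tool_rot: [0.707, 0.707, 0.0, 0.0]
ft_force: [-0.7, 0.2, -0.5]
grip_width: 0.0471
```

Run:
```python
from h import *
s=snap('scene','s5')
a=cv2.resize(s['pixels'][170:270,270:403],(796,600),interpolation=cv2.INTER_CUBIC)
cv2.imwrite('pics/c5.png',np.clip(a[:,:,::-1]*1.4,0,255).astype(np.uint8))
go([.457,.059,.0525],90)
```

```text
pos [0.4574 0.0599 0.0536] yaw 89.97 w 0.0467 F [ 0.1 -0.6 -1.1] t 8.0 j6 0.13
shift [-0.09 -0.04  0.11] roll -0.0 toolz [ 0.001  0.    -1.   ]
```

View pics/c5.png

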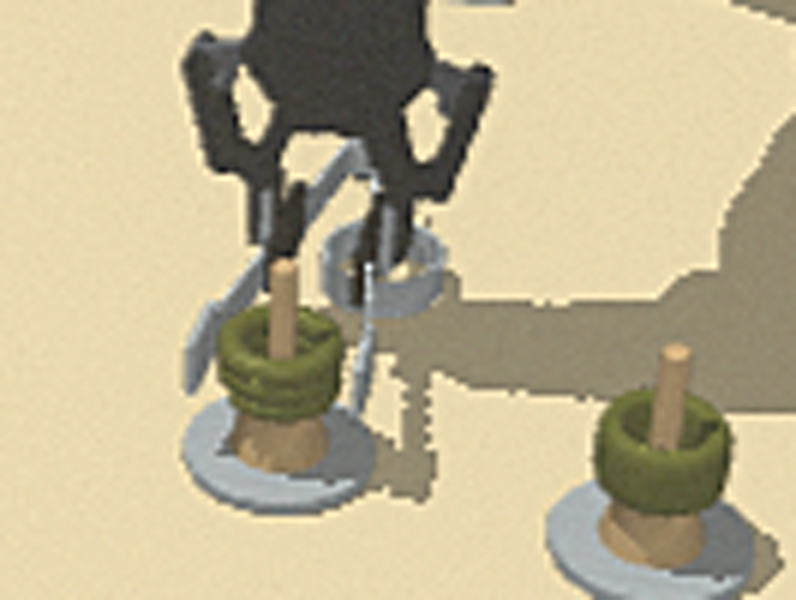

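The jaws stand on both sides of the coiled ring, at (190,385) and (360,408), without touching it. Now I'll squeeze.

Call:
{"name": "play_rows", "arguments": {
  "motion": [
    {"fingers": -0.06,"translation": [-0.05,0,0],"roll": 0},
    {"fingers": -0.02,"translation": [-0.05,0,0],"roll": 0},
    {"fingers": 0.02,"translation": [-0.05,0,0],"roll": 0},
    {"fingers": 0.05,"translation": [-0.05,0,0],"roll": 0},
    {"fingers": 0.08,"translation": [-0.05,0,0],"roll": 0},
    {"fingers": 0.1,"translation": [-0.05,0,0],"roll": 0},
    {"fingers": 0.1,"translation": [-0.05,0,0],"roll": 0},
    {"fingers": 0.1,"translation": [-0.05,0,0],"roll": 0}
  ]
}}

```text
clock: 8.67
eef_pos: [0.4574, 0.0591, 0.0536]
tool_rot: [0.707, 0.707, 0.0, 0.0]
ft_force: [-0.7, -1.3, 2.2]
grip_width: 0.0406
```

Call:
{"name": "play_rows", "arguments": {
  "motion": [
    {"fingers": 0.15,"translation": [0,0,0],"roll": 0},
    {"fingers": 0.2,"translation": [0,0,0],"roll": 0},
    {"fingers": 0.3,"translation": [0,0,0],"roll": 0},
    {"fingers": 0.4,"translation": [0,0,0],"roll": 0},
    {"fingers": 0.4,"translation": [0,0,0],"roll": 0},
    {"fingers": 0.4,"translation": [0,0,0],"roll": 0}
  ]
}}

```text
clock: 9.17
eef_pos: [0.4573, 0.0592, 0.0534]
tool_rot: [0.707, 0.707, 0.0, 0.0]
ft_force: [-0.3, -2.3, 2.9]
grip_width: 0.0404
```

Call:
{"name": "play_rows", "arguments": {
  "motion": [
    {"fingers": 0.4,"translation": [0,0,-0.2],"roll": 0},
    {"fingers": 0.4,"translation": [0,0,-0.5],"roll": 0},
    {"fingers": 0.4,"translation": [0,0,-0.9],"roll": 0},
    {"fingers": 0.4,"translation": [0,0,-1.4],"roll": 0},
    {"fingers": 0.4,"translation": [0,0,-1.9],"roll": 0},
    {"fingers": 0.4,"translation": [0,0,-2.2],"roll": 0},
    {"fingers": 0.4,"translation": [0,0,-2.4],"roll": 0},
    {"fingers": 0.4,"translation": [0,0,-2.4],"roll": 0},
    {"fingers": 0.4,"translation": [0,0,-2.4],"roll": 0}
  ]
}}

```text
clock: 9.92
eef_pos: [0.4571, 0.0593, 0.0775]
tool_rot: [0.707, 0.707, 0.0, 0.0]
ft_force: [-0.7, 0.1, -2.1]
grip_width: 0.0406
```

Run:
```python
from h import *
s=snap('scene','s6')
a=cv2.resize(s['pixels'][170:270,270:403],(796,600),interpolation=cv2.INTER_CUBIC)
cv2.imwrite('pics/c6.png',np.clip(a[:,:,::-1]*1.4,0,255).astype(np.uint8))
go([.457,.059,.154],90)
```

```text
pos [0.457  0.0593 0.0772] yaw 89.97 w 0.0407 F [-0.9 -0.1 -2.1] t 9.9667 j6 0.13
shift [-0.03  0.   -7.68] roll -0.0 toolz [-0.  0. -1.]
```

View pics/c6.png

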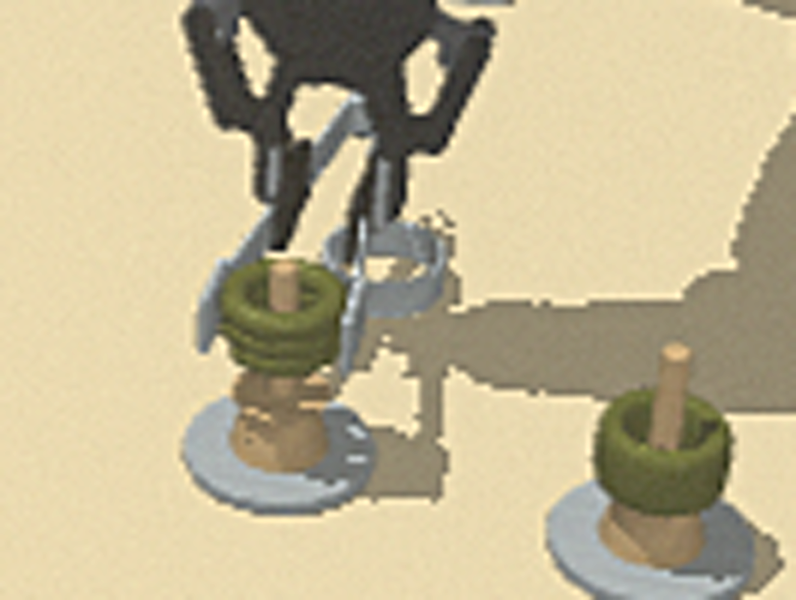

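The ring rises level in the jaws, with its underside about 24 mm off the pedestal. I'll continue straight up.

Call:
{"name": "play_rows", "arguments": {
  "motion": [
    {"fingers": 0.4,"translation": [0,0,-0.3],"roll": 0},
    {"fingers": 0.4,"translation": [0,0,-0.8],"roll": 0},
    {"fingers": 0.4,"translation": [0,0,-1.5],"roll": 0},
    {"fingers": 0.4,"translation": [0,0,-2.2],"roll": 0},
    {"fingers": 0.4,"translation": [0,0,-3],"roll": 0},
    {"fingers": 0.4,"translation": [0,0,-3.8],"roll": 0},
    {"fingers": 0.4,"translation": [0,0,-4.6],"roll": 0},
    {"fingers": 0.4,"translation": [0,0,-5.4],"roll": 0},
    {"fingers": 0.4,"translation": [0,0,-6.2],"roll": 0},
    {"fingers": 0.4,"translation": [0,0,-6.9],"roll": 0},
    {"fingers": 0.4,"translation": [0,0,-7.4],"roll": 0},
    {"fingers": 0.4,"translation": [0,0,-7.7],"roll": 0},
    {"fingers": 0.4,"translation": [0,0,-7.7],"roll": 0},
    {"fingers": 0.4,"translation": [0,0,-7.7],"roll": 0},
    {"fingers": 0.4,"translation": [0,0,-7.7],"roll": 0},
    {"fingers": 0.4,"translation": [0,0,-7.7],"roll": 0},
    {"fingers": 0.4,"translation": [0,0,-7.7],"roll": 0},
    {"fingers": 0.4,"translation": [0,0,-7.7],"roll": 0}
  ]
}}

```text
clock: 11.47
eef_pos: [0.4569, 0.0592, 0.154]
tool_rot: [0.707, 0.707, -0.0, -0.0]
ft_force: [-0.1, -0.0, -2.7]
grip_width: 0.0412
```

Run:
```python
from h import *
s=snap('scene','s7')
a=cv2.resize(s['pixels'][140:290,260:460],(800,600),interpolation=cv2.INTER_CUBIC)
cv2.imwrite('pics/c7.png',np.clip(a[:,:,::-1]*1.4,0,255).astype(np.uint8))
go([.457,.059,.154],90); print(bot.get_obs()['joint_vel'].round(3))
p=lambda q:((proj(s,q)-[260,140])*4).round(0)
print('pred ring centre',p([.552,.059,.1506]),'post top',p([.552,.059,.1]),'ring under',p([.552,.059,.1356]))
```

```text
pos [0.4569 0.0593 0.1541] yaw 89.97 w 0.0403 F [ 0.4 -0.2 -2.1] t 11.5167 j6 0.13
shift [-0.03  0.01  0.01] roll -0.0 toolz [-0.001 -0.    -1.   ]
[-0.001 -0.001  0.001 -0.     0.001  0.001]
pred ring centre [233. 221.] post top [231. 291.] ring under [232. 242.]
```

View pics/c7.png

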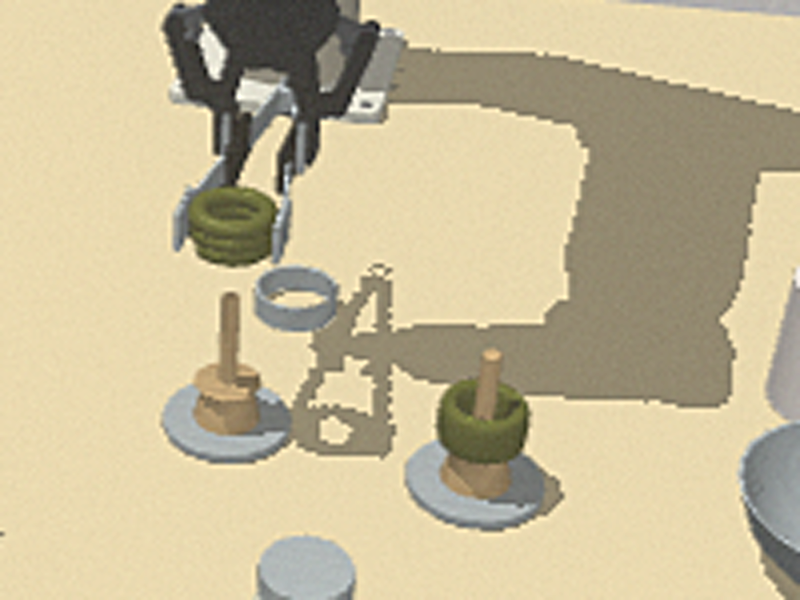

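The coiled ring is held level at (233,226), clear above the free post top at (230,295). The smooth ring and everything else in view look undisturbed.

```bash
python3 -c "
from h import *
print(bot.job_done())"
```

```text
the job is handed in; nothing more can be done
None
```

I picked up the tongs by their sleeves, lowered the open jaws around the coiled ring and squeezed. I then lifted the ring straight up off its post and handed the job in at about 11.5 s while still holding it.

- **Final state:** the last picture and readings show the ring level in the jaws, its underside about 3.5 cm above the post top. That gap comes from the measured 10 cm lift. The predicted ring position agreed with the picture to a few pixels.
- **Arm and grip:** the joints were still to within 0.001 rad/s. The fingers held at 40–41 mm on the tongs, with about 2 N of load.
- **Surroundings:** the smooth ring and the other objects in the last picture looked undisturbed. That crop did not cover the whole table. The gripper stayed behind the sleeves, away from the ring.
- **Disagreements:**
  - The two cameras differed by about 7 mm on the coil stand's forward (x) position, so I used a value in between.
  - There was a brief reading of about 6 N upward while gripping the tongs, probably the fingertips brushing the table.

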